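Roll down a crate-front laminate sheet

TASK

Take the hand roller by its wooden grip from its white cradle and press down the blue laminate sheet with it: start on the green stripe and roll once along the middle of the sheet to the red stripe, pressing steadily so that the springy sheet stays pushed down a few millimetres all the way, but not so hard that it is pressed fully down. Then put the roller back upright on its cradle, as it was, and let go; nothing but the roller should press on the sheet.

Things in the scene. Friction and masses are not known exactly. Their poses are not given: they have to be found in the camera images.
- roller: Hand roller, 112 mm tall, 250-500 g. Origin: underside of its black drum (dia 44, 52 long, axis y, rolls along x), mid-length; z up. Above: steel bridge (z 46-54, 100 wide in y), then upright pale wood grip block, z 54-112, 24 thick in x, 50 wide in y: pinch across the 24. Feet at both ends (|y| 38-50, 60 long in x, undersides z 14) carry it on the cradle, drum hanging free. Half-turn symmetric.
- cradle: White cradle 110 x 150 mm, fixed. Origin: centre of its underside, on the table. Two flat rails, |y| 36-62 mm, 100 long in x, tops 24 mm up, 72 mm gap between. The roller's feet stand on the rails, its drum hangs in the gap, roller x along cradle x (either way round), centred within a few mm; the roller's origin is then 10 mm above this one.
- sheet: Blue sheet, white diamonds, 200 (x) x 80 mm; green stripe on the 30 mm at its -x end (nearer the robot), red on the 30 mm at +x; on a plywood board (250 x 120), left or right; the brown wood sheet is a bystander. Origin under its middle; flat top 18 mm above it, 32 above table. Sinks level on a spring pad: 3 N to start, +1.2 N/mm, hard stop at 12 mm; 4-6 mm down is right. Springs back.
- drum (a joint): Angle of the roller's drum about its axle in rad, 0 at the start; turns freely without end, either sign; rolling 22 mm turns it 1 rad.

How it is judged:
By the outcome, as a careful person would: the job done as asked, in the order asked, and still so for the second after the job is handed in, with the robot touching nothing.
It also fails if it takes over 48 s, if anything falls off the work surface, if the arm or the gripper's body presses on something with over 40 N, if the wrist force passes 120 N, or if a joint passes its speed limit or range.

ROBOT

A 6-joint arm with a two-finger parallel gripper is mounted at the origin on the work surface. World frame = base frame: x ahead of the robot, y to its left, z up, the work surface at z = 0. Lengths are in m, angles in rad, forces in N, time in s.
With the tool pointing down it reaches from about 0.275 to 0.85 m from the base axis. Payload 19 kg.
Tool frame: the origin (TCP) lies on the centre line of the jaws, within the pads' length; the fingertips stand 22 mm ahead of it and the grasp point (between the pads) lies 3 mm ahead of it; z points along the fingers, y is the line along which they close (so a half turn about z gives the same grasp; the last joint's range is limited). The gripper opens to 85 mm and grips with 20 to 120 N. Pads are 22 mm wide; open, the fingers measure 114 mm over their backs; the gripper's body (76 mm by 85 mm) begins 54 mm behind the grasp point. The pads swing forward as they close: fully open they stand 13 mm farther back than shut.
Start: joints at [-1.424, 0.15, 1.437, -0, 1.554, -0.134], TCP at [0.159, -0.552, 0.253] pointing down, gripper open.
Joint ranges: [-2.8, 2.8], [-0.68, 2.1], [0.12, 2.68], [-1.39, 4.53], [0.16, 2.79], [-2.81, 2.81]. Speed limits (rad/s): [1.89, 1.89, 2.22, 3.01, 3.01, 3.01].

INTERFACE

Orientations are given as a 3x3 rotation matrix whose columns are the frame's x, y, z axes.
In Python, from workcell import ctrl gives the robot as it stands.
- The arm moves only by the tool jog_arm, never from a script. Its argument "steps" is a list of rows, each a list of 3 entries, a list of its own where there are three numbers: the shift along the tool's x, y, z normalised to -1 to 1, where 1 is 750 mm, then the turn, a rotation vector about the tool's x, y, z normalised to -1 to 1, where 1 is 180 degrees, then the opening, from 0 (shut) to 1 (fully open). A call has 1 to 8 rows; each row is the pose to reach, as a shift and turn from the pose commanded when the call began, along the tool's axes at that moment, turning the shorter way round; what a row does not reach only later rows make up. A row lasts 1/10 s, in which the tool goes at most 50 mm and 8.59 degrees, less where a joint would pass 70% of its speed; a pose out of reach is approached as far as the arm can. A call with a number of a shift or a turn outside -1 to 1 is refused whole. A call with a gripper value outside its range is refused whole. The fingers move at their own pace and stop on an object; "newtons" is the grip in N (left out, the last holds). Time passes only in rows, so rows that repeat a pose let the fingers close. It gives the time, the measured TCP pose, the force, the opening and the grip force at its end, in the units of the state.
- ctrl.read_state(): the state, without advancing time (a new reading comes with each control period).
- ctrl.capture(name): name is "side" or "top" or "wrist"; returns the picture (400x640x3 uint8, blue, green, red); there is no depth.
- ctrl.camera_info(name): a dict with "fx", "fy", "cx", "cy" (pixels), "D" ([k1, k2, p1, p2, k3] as OpenCV has them; the pictures are not rectified), "rvec" (rotation vector, rad) and "tvec" (3), from world to camera coordinates, as OpenCV has them; the wrist camera has in their place "T_tool_cam" (4x4, takes a point from camera to tool coordinates, whose origin is the TCP and whose axes are the flange's). Camera axes: x right, y down, z forward; pixel columns grow to the right and rows downward; lengths in m; the calibration is good to about 2 mm. A picture is of the moment at which its call begins: read the wrist's pose just before it. camera_info takes no time and is no camera call.
- ctrl.job_done(): hands the job in; it is judged then, once.
The state is a dict: "time_s": time; "q": joint angles; "joint_velocities": joint speeds; "effort": joint torques, N m; "tcp_pos": TCP position; "tcp_rot": TCP orientation; "wrist_force": force on the tool from outside, world axes, zero at the start; "ft_torque": the same for the moment, N m; "width": finger opening in m; "grasp_force": force on a finger pad.
Only numpy, scipy, OpenCV 4.12 (cv2) and the standard library are available. Lean on these libraries where they do the work, as an engineer would, in place of code of your own. Each camera call takes 0.05 s, during which the arm holds its last target. There are 200 camera calls.

## Working session

There is one attempt and no reset: what is moved stays moved. The work goes in short steps, Python scripts to look and compute and a tool call to move; the robot and the scene stay as the last step left them, time stands still between calls to the robot, and variables do not carry over. Pictures are saved under pics/ and viewed, at most 10 in all, crops included, and the job is handed in when it is done.

Besides the shell and the picture viewer there is one more tool, called after "Emit:" by a JSON object that holds its "op" and its "data". jog_arm: Moves the arm, as the interface text tells. Its arguments: {"type":"object","properties":{"steps":{"type":"array","items":{"type":"array"}},"newtons":{"type":"number"}},"required":["steps"]}

```bash
mkdir -p pics; python3 - <<'E'
from workcell import ctrl
import cv2
s=ctrl.read_state();print(s)
for n in("top","side"):
    cv2.imwrite(f"pics/{n}1.png",ctrl.capture(n))
for n in("top","side","wrist"):print(ctrl.camera_info(n))
E
```

```text
{'time_s': 0.0, 'q': array([-1.42398638e+00,  1.50973549e-01,  1.43800894e+00, -9.70914244e-06,
        1.55379819e+00, -1.33979377e-01]), 'joint_velocities': array([-0.00048099,  0.00037046,  0.00121858, -0.00104691, -0.00031319,
       -0.00013184]), 'effort': array([ 8.94488439e-04, -7.13051391e+01, -5.70866489e+01, -8.07740093e-05,
        8.74481775e-03, -1.55908771e-05]), 'tcp_pos': array([ 0.15929859, -0.55227072,  0.25269353]), 'tcp_rot': array([[ 9.60836972e-01,  2.77114201e-01, -1.83391482e-04],
       [ 2.77114221e-01, -9.60836266e-01,  1.17382599e-03],
       [ 1.49074664e-04, -1.17867580e-03, -9.99999294e-01]]), 'wrist_force': array([-0.18454325,  0.46459118, -0.26587889]), 'ft_torque': array([ 0.03902676,  0.02714449, -0.02510347]), 'grasp_force': 0.0, 'width': 0.0855289990794167}
{'fx': 420.9483245811551, 'fy': 420.9483245811551, 'cx': 312.2289735960975, 'cy': 199.56326639525722, 'D': array([0.03835308, 0.        , 0.        , 0.        , 0.        ]), 'rvec': array([ 2.14639589, -2.09384366,  0.16687395]), 'tvec': array([-0.01383691,  0.53740166,  0.7500977 ])}
{'fx': 363.5161268218565, 'fy': 363.5161268218565, 'cx': 324.23525022991015, 'cy': 199.2191146073978, 'D': array([0.0209609, 0.       , 0.       , 0.       , 0.       ]), 'rvec': array([ 2.13795108, -0.62141347,  0.29069067]), 'tvec': array([-0.45291195,  0.22707182,  0.52646414])}
{'fx': 360.2984859478703, 'fy': 360.2984859478703, 'cx': 320.94205122615233, 'cy': 197.30512998271774, 'D': array([-0.04422632,  0.        ,  0.        ,  0.        ,  0.        ]), 'T_tool_cam': array([[ 1.12339793e-03, -9.56051932e-01, -2.93195228e-01,
         7.44186455e-02],
       [ 9.99999369e-01,  1.07411022e-03,  3.29105191e-04,
         6.36211900e-05],
       [ 2.82336768e-07, -2.93195413e-01,  9.56052535e-01,
        -1.20996813e-01],
       [ 0.00000000e+00,  0.00000000e+00,  0.00000000e+00,
         1.00000000e+00]])}
```

View pics/top1.png

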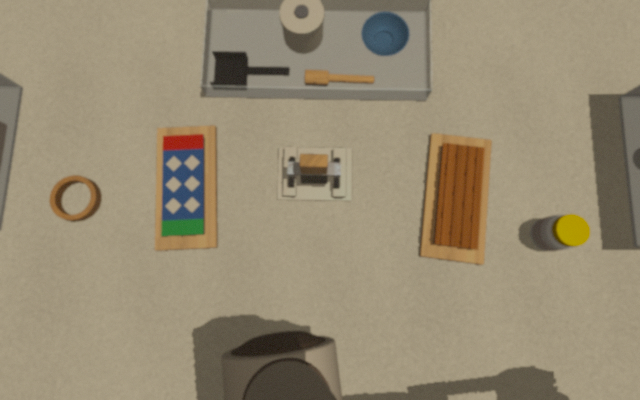

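View pics/side1.png

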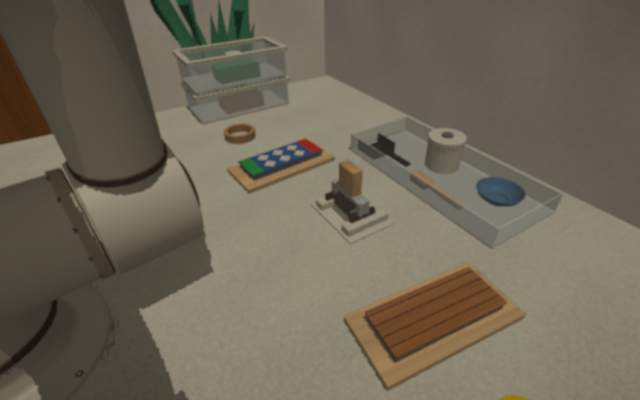

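The top view shows the sheet at the left (about 162-204, 136-235, green end nearer the robot). The cradle is at about (278-352, 148-200), with the grip top around (314, 160). The side view agrees.

```bash
cat > h.py <<'E'
import numpy as np,cv2
from workcell import ctrl
def rays(n,px,state=None):
    c=ctrl.camera_info(n);K=np.array([[c['fx'],0,c['cx']],[0,c['fy'],c['cy']],[0,0,1]])
    u=cv2.undistortPoints(np.float64(px).reshape(-1,1,2),K,c['D']).reshape(-1,2)
    d=np.c_[u,np.ones(len(u))]
    if n=="wrist":
        T=np.eye(4);T[:3,:3]=state['tcp_rot'];T[:3,3]=state['tcp_pos'];M=T@c['T_tool_cam']
        return M[:3,3],d@M[:3,:3].T
    R=cv2.Rodrigues(c['rvec'])[0]
    return -R.T@c['tvec'],d@R
def onplane(n,px,z,state=None):
    o,d=rays(n,px,state);return o+d*((z-o[2])/d[:,2])[:,None]
def rect(m):
    cs=cv2.findContours(m.astype(np.uint8),0,2)[0];c=max(cs,key=cv2.contourArea)
    return c.reshape(-1,2).astype(float)
def meas(n,m,z,s=None):
    P=onplane(n,rect(m),z,s)[:,:2]
    (c,wh,a)=cv2.minAreaRect((P*1000).astype(np.float32))
    return np.round(c,1),np.round(wh,1),round(a,1)
E
python3 - <<'E'
from h import *
im=cv2.imread("pics/top1.png").astype(int);B,G,R=im[...,0],im[...,1],im[...,2]
roi=np.zeros(B.shape,bool);roi[115:260,145:225]=1
g=roi&(G>R+40)&(G>B+20);r=roi&(R>G+80)&(R>B+80)&(G<50);b=roi&(B>R+40)&(B>G+20)
for k,m in dict(g=g,r=r).items():print(k,meas("top",m,.032))
s=cv2.morphologyEx((g|r|b).astype(np.uint8),3,np.ones((7,7)));print('sheet',meas("top",s,.032))
roi2=np.zeros(B.shape,bool);roi2[140:210,270:360]=1
gr=roi2&(R>B+45)&(R>150);print('grip',meas("top",gr,.122),rect(gr).min(0),rect(gr).max(0))
hsv=cv2.cvtColor(im.astype(np.uint8),cv2.COLOR_BGR2HSV)
print(im[195,315],im[190,260],im[160,314],im[152,314],im[175,284],im[195,355])
w=roi2&(im.min(2)>175);print('cr',meas("top",w,.0),meas("top",w,.024))
cv2.imwrite("pics/crop.png",cv2.resize(im[135:215,260:370].astype(np.uint8),None,fx=7,fy=7,interpolation=2))
E
```

```text
g (array([481.7, 247.6]), array([28.9, 76.5]), 3.9)
r (array([649.9, 259. ]), array([25.9, 75.2]), 4.2)
sheet (array([565. , 253.5]), array([196. ,  76.5]), 4.1)
grip (array([596.2,  -2.4]), array([21.6, 50.7]), 1.2) [299. 153.] [328. 165.]
[144 168 178] [126 151 164] [ 77 129 169] [135 161 175] [ 77  96 106] [131 155 167]Traceback (most recent call last):
  File "<stdin>", line 11, in <module>
  File "h.py", line 18, in meas
    P=onplane(n,rect(m),z,s)[:,:2]
                ~~~~^^^
  File "h.py", line 15, in rect
    cs=cv2.findContours(m.astype(np.uint8),0,2)[0];c=max(cs,key=cv2.contourArea)
                                                     ~~~^^^^^^^^^^^^^^^^^^^^^^^^
ValueError: max() iterable argument is empty
```

Emit:
{"op": "jog_arm", "data": {"steps": [[[0.763,-0.543,0.017],[0,0,-0.417],1],[[0.763,-0.543,0.017],[0,0,-0.417],1],[[0.763,-0.543,0.017],[0,0,-0.417],1],[[0.763,-0.543,0.017],[0,0,-0.417],1],[[0.763,-0.543,0.017],[0,0,-0.417],1],[[0.763,-0.543,0.017],[0,0,-0.417],1],[[0.763,-0.543,0.017],[0,0,-0.417],1],[[0.763,-0.543,0.017],[0,0,-0.417],1]]}}

```text
time_s: 0.9
tcp_pos: [0.4089, -0.2375, 0.246]
tcp_rot: [[0.084, 0.996, 0.0], [0.996, -0.084, 0.0], [0.0, 0.0, -1.0]]
wrist_force: [1.3, -1.1, -0.3]
width: 0.0853
grasp_force: 0.0
```

```bash
cat >> h.py <<'E'
from scipy.spatial.transform import Rotation as Ro
def go(x,y,z,yaw):
    "tool-frame shift/turn, normalised, to vertical tool with tool y at yaw deg"
    s=ctrl.read_state();R=s['tcp_rot'];a=np.deg2rad(yaw)
    yv=np.array([np.cos(a),np.sin(a),0]);zv=np.array([0,0,-1.]);Rt=np.c_[np.cross(yv,zv),yv,zv]
    print('t',round(s['time_s'],2),'p',np.round(s['tcp_pos'],4),'q',np.round(s['q'],2),'F',np.round(s['wrist_force'],2),'w',round(s['width'],4),'g',round(s['grasp_force'],1))
    print('shift',np.round(R.T@(np.array([x,y,z])-s['tcp_pos'])/.75,4),'turn',np.round(Ro.from_matrix(R.T@Rt).as_rotvec()/np.pi,4))
E
python3 -c "
from h import *
go(.596,-.002,.24,1.2)"
```

```text
t 0.9 p [ 0.4089 -0.2375  0.246 ] q [-0.69 -0.06  1.67  0.    1.53 -0.61] F [ 1.29 -1.12 -0.27] w 0.0853 g 0.0
shift [0.3338 0.2222 0.008 ] turn [ 0.     -0.     -0.0334]
```

Emit:
{"op": "jog_arm", "data": {"steps": [[[0.334,0.222,0.008],[0,0,-0.033],1],[[0.334,0.222,0.008],[0,0,-0.033],1],[[0.334,0.222,0.008],[0,0,-0.033],1],[[0.334,0.222,0.008],[0,0,-0.033],1],[[0.334,0.222,0.008],[0,0,-0.033],1],[[0.334,0.222,0.008],[0,0,-0.033],1],[[0.334,0.222,0.008],[0,0,-0.033],1],[[0.334,0.222,0.008],[0,0,-0.033],1]]}}

```text
time_s: 1.7
tcp_pos: [0.5966, -0.0039, 0.2392]
tcp_rot: [[-0.016, 1.0, -0.002], [1.0, 0.016, 0.0], [0.0, -0.002, -1.0]]
wrist_force: [0.3, 0.2, -0.3]
width: 0.0855
grasp_force: 0.0
```

```bash
python3 - <<'E'
from h import *
go(.596,-.002,.24,1.2)
import pickle
s=ctrl.read_state();im=ctrl.capture("wrist");cv2.imwrite("pics/w1.png",im);pickle.dump(s,open("w1.pkl","wb"))
E
```

```text
t 1.7 p [ 0.5966 -0.0039  0.2392] q [-0.14  0.2   1.41 -0.    1.54 -0.15] F [ 0.28  0.17 -0.34] w 0.0855 g 0.0
shift [ 0.0026 -0.0007 -0.0011] turn [-0.0005 -0.0001 -0.0017]
```

View pics/w1.png

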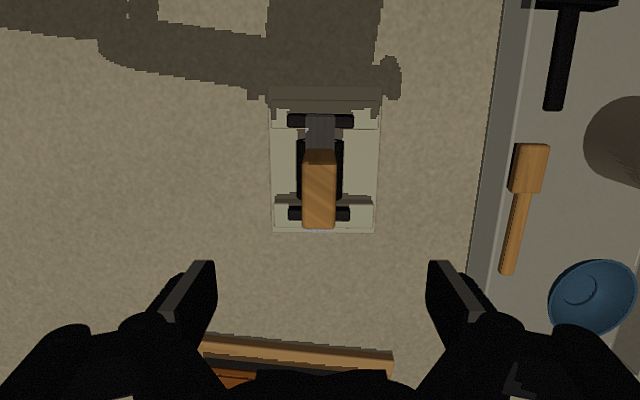

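The wrist picture shows the grip at columns 302-337, rows 150-228, and the cradle at 268-383, 88-233.

```bash
python3 - <<'E'
from h import *
import pickle
s=pickle.load(open("w1.pkl","rb"));im=cv2.imread("pics/w1.png").astype(int);B,G,R=[im[...,i] for i in range(3)]
roi=np.zeros(B.shape,bool);roi[80:240,255:395]=1
o=roi&(R>B+55)&(R>110);c=rect(o);print(c.min(0),c.max(0))
for v in(160,180,195,205,215,222):
    u=np.where(o[v])[0];u=u[(u>290)&(u<350)];P=onplane("wrist",[[u[0]-.5,v],[u[-1]+.5,v]],.122,s);print(v,u[0],u[-1],np.round(P[:,:2]*1000,1).tolist())
print('bottom y',onplane("wrist",[[c[:,0].mean(),c[:,1].max()+.5]],.122,s))
# feet: dark
print('rail rows',[im[v,285].tolist() for v in(100,112,180,212,231)])
w=roi&(B>95)&(R-B<40)&(G>120)
for v in(140,160,180,190,225):
    u=np.where(w[v])[0];P=onplane("wrist",[[u[0]-.5,v],[u[-1]+.5,v]],.006 if v<200 else .0,s);print('cr',v,u[0],u[-1],np.round(P[:,:2]*1000,1).tolist())
for u in(280,320,365):
    v=np.where(w[:,u])[0];print('col',u,v[0],v[-1],np.round(onplane("wrist",[[u,v[-1]+.5]],0,s)*1000,1).tolist())
cv2.imwrite("pics/c1.png",cv2.resize(im[80:240,255:395].astype(np.uint8),None,fx=3.7,fy=3.7,interpolation=0))
E
```

```text
[303. 164.] [335. 228.]Traceback (most recent call last):
  File "<stdin>", line 7, in <module>
IndexError: index 0 is out of bounds for axis 0 with size 0
```

```bash
python3 - <<'E'
from h import *
import pickle
s=pickle.load(open("w1.pkl","rb"));im=cv2.imread("pics/w1.png").astype(int);B,G,R=[im[...,i] for i in range(3)]
roi=np.zeros(B.shape,bool);roi[80:240,255:395]=1
o=roi&(R>B+45)&(R>110);o=cv2.morphologyEx(o.astype(np.uint8),3,np.ones((9,9)))
for v in(170,180,190,200,210,220):
    u=np.where(o[v,290:350])[0]+290;P=onplane("wrist",[[u[0]-.5,v],[u[-1]+.5,v]],.122,s);print(v,u[0],u[-1],np.round(P[:,:2]*1000,1).tolist())
print('bottom y',onplane("wrist",[[320,np.where(o.any(1))[0].max()+.5]],.122,s))
L=cv2.cvtColor(im.astype(np.uint8),cv2.COLOR_BGR2GRAY)
print([im[v,285].tolist() for v in(100,112,180,212,231,236)])
cv2.imwrite("pics/c1.png",cv2.resize(im[80:240,255:395].astype(np.uint8),None,fx=3.7,fy=3.7,interpolation=0))
E
```

```text
170 304 335 [[584.0, 16.8], [605.6, 17.1]]
180 304 334 [[584.0, 9.8], [605.1, 10.2]]
190 303 334 [[583.4, 2.7], [605.3, 3.1]]
200 303 333 [[583.4, -4.5], [604.8, -4.1]]
210 303 334 [[583.4, -11.8], [605.7, -11.4]]
220 303 333 [[583.4, -19.3], [605.2, -18.9]]
bottom y [[ 0.59583587 -0.02550201  0.122     ]]
[[51, 62, 69], [117, 140, 144], [114, 136, 140], [116, 140, 142], [113, 136, 138], [102, 124, 134]]
```

View pics/c1.png

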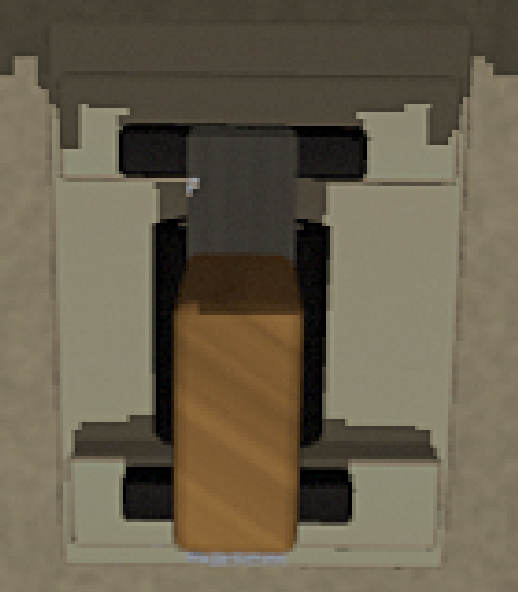

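The enlarged view shows the grip top spanning crop rows 315-550, feet on both rails, y centred, and the roller about 4 mm toward -x of the cradle centre; yaw is about 0.

```bash
python3 -c "
from h import *
go(.5946,-.0005,.098,0)"
```

```text
t 1.75 p [ 0.5962 -0.0049  0.2395] q [-0.14  0.2   1.41 -0.    1.54 -0.15] F [ 0.18  0.   -0.2 ] w 0.0855 g 0.0
shift [ 0.0058 -0.0018  0.1887] turn [-0.0004 -0.      0.0046]
```

Emit:
{"op": "jog_arm", "data": {"steps": [[[0.006,-0.002,0.06],[0,0,0.0046],1],[[0.006,-0.002,0.12],[0,0,0.0046],1],[[0.006,-0.002,0.16],[0,0,0.0046],1],[[0.006,-0.002,0.1885],[0,0,0.0046],1],[[0.006,-0.002,0.1885],[0,0,0.0046],1],[[0.006,-0.002,0.1885],[0,0,0.0046],1],[[0.006,-0.002,0.1885],[0,0,0.0046],1]]}}

```text
time_s: 2.45
tcp_pos: [0.5955, -0.001, 0.1006]
tcp_rot: [[0.002, 1.0, 0.002], [1.0, -0.002, -0.0], [-0.0, 0.002, -1.0]]
wrist_force: [-0.8, 0.4, -0.1]
width: 0.0856
grasp_force: 0.0
```

```bash
python3 -c "
from h import *
go(.5946,-.0005,.098,0)
cv2.imwrite('pics/w2.png',ctrl.capture('wrist'))"
```

```text
t 2.45 p [ 0.5955 -0.001   0.1006] q [-0.13  0.29  1.59  0.    1.26 -0.13] F [-0.82  0.42 -0.08] w 0.0856 g 0.0
shift [ 0.0006 -0.0012  0.0034] turn [ 0.0008  0.0001 -0.0005]
```

View pics/w2.png

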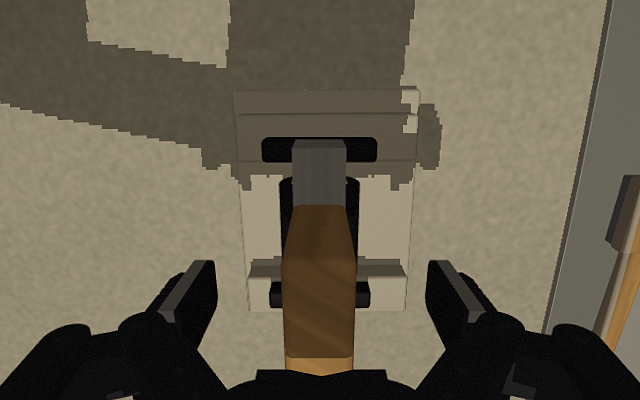

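The grip is centred between the pads (col about 319, pads 215/428), with its length under the jaws. Closing.

Emit:
{"op": "jog_arm", "data": {"steps": [[[0,0,0.003],[0,0,0],0.2],[[0,0,0.003],[0,0,0],0],[[0,0,0.003],[0,0,0],0],[[0,0,0.003],[0,0,0],0],[[0,0,0.003],[0,0,0],0],[[0,0,0.003],[0,0,0],0],[[0,0,0.003],[0,0,0],0],[[0,0,0.003],[0,0,0],0]], "newtons": 80}}

```text
time_s: 3.3
tcp_pos: [0.5949, -0.0003, 0.0966]
tcp_rot: [[0.001, 1.0, 0.0], [1.0, -0.001, 0.0], [0.0, 0.0, -1.0]]
wrist_force: [-3.0, 0.5, 5.4]
width: 0.0231
grasp_force: 78.9
```

```bash
python3 -c "
from h import *
go(.5946,-.0005,.16,0)"
```

```text
t 3.3 p [ 5.949e-01 -3.000e-04  9.660e-02] q [-0.13  0.29  1.59  0.    1.26 -0.13] F [-3.02  0.5   5.41] w 0.0231 g 78.9
shift [-0.0003 -0.0004 -0.0845] turn [ 0.     -0.     -0.0002]
```

Emit:
{"op": "jog_arm", "data": {"steps": [[[0,0,-0.02],[0,0,0],0],[[0,0,-0.06],[0,0,0],0],[[0,0,-0.11],[0,0,0],0],[[0,0,-0.138],[0,0,0],0],[[0,0,-0.138],[0,0,0],0],[[0,0,-0.138],[0,0,0],0],[[0,0,-0.138],[0,0,0],0]]}}

```text
time_s: 4.0
tcp_pos: [0.5943, -0.0003, 0.1983]
tcp_rot: [[0.001, 1.0, -0.002], [1.0, -0.001, 0.0], [0.0, -0.002, -1.0]]
wrist_force: [-0.8, 0.6, -5.5]
width: 0.023
grasp_force: 79.7
```

```bash
python3 -c "
from h import *
go(.565,.15,.20,4)"
```

```text
t 4.0 p [ 5.943e-01 -3.000e-04  1.983e-01] q [-0.13  0.22  1.47  0.    1.46 -0.13] F [-0.8   0.6  -5.53] w 0.023 g 79.7
shift [ 0.2004 -0.0393 -0.0021] turn [-0.0008 -0.0002 -0.0225]
```

Emit:
{"op": "jog_arm", "data": {"steps": [[[0.06,-0.01,0],[0,0,-0.01],0],[[0.12,-0.025,0],[0,0,-0.0222],0],[[0.17,-0.035,0],[0,0,-0.0222],0],[[0.2,-0.039,0],[0,0,-0.0222],0],[[0.2,-0.039,0],[0,0,-0.0222],0],[[0.2,-0.039,0],[0,0,-0.0222],0],[[0.2,-0.039,0],[0,0,-0.0222],0]]}}

```text
time_s: 4.7
tcp_pos: [0.5657, 0.149, 0.1991]
tcp_rot: [[-0.068, 0.998, -0.001], [0.998, 0.068, -0.0], [-0.0, -0.001, -1.0]]
wrist_force: [-0.9, -0.6, -4.3]
width: 0.0229
grasp_force: 79.3
```

```bash
python3 - <<'E'
from h import *
go(.480,.2476,.1536,4)
s=ctrl.read_state();im=ctrl.capture("wrist");cv2.imwrite("pics/w3.png",im);im=im.astype(int);B,G,R=[im[...,i] for i in range(3)]
g=(G>R+30)&(G>B+15);r=(R>G+60)&(R>B+60)&(G<40);b=(B>R+30)&(B>G+15)
for k,m in dict(g=g,r=r).items():print(k,m.sum(),meas("wrist",m,.032,s))
m=cv2.morphologyEx((g|r|b).astype(np.uint8),3,np.ones((31,31)));print('sheet',meas("wrist",m,.032,s),rect(m).min(0),rect(m).max(0))
E
```

```text
t 4.7 p [0.5657 0.149  0.1991] q [ 0.13  0.2   1.49 -0.    1.45  0.06] F [-0.86 -0.55 -4.26] w 0.0229 g 79.3
shift [ 0.139  -0.1049  0.0608] turn [-0.0004  0.0001 -0.0004]
g 3986 (array([480.3, 244. ]), array([30. , 71.9]), 4.2)
r 3921 (array([650.3, 256.3]), array([30. , 71.2]), 4.3)
sheet (array([565.3, 250.2]), array([200.4,  71.9]), 4.2) [193.   0.] [467. 101.]
```

View pics/w3.png

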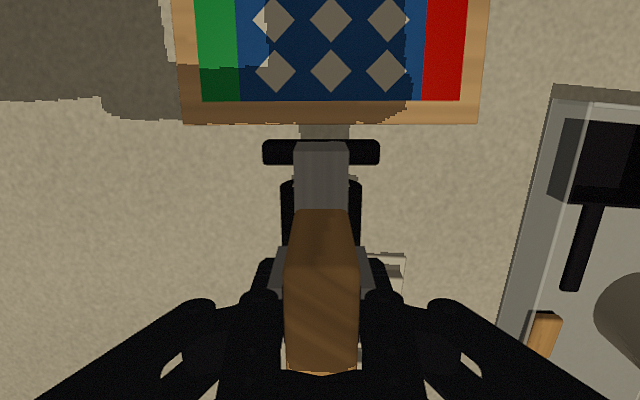

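The near sheet edge is visible at row 101 (green 195-240, red 423-467), and the roller hangs straight. Sheet centre is (565, 254), yaw 4.2°.

Emit:
{"op": "jog_arm", "data": {"steps": [[[0.05,-0.04,0.02],[0,0,-0.0015],0],[[0.1,-0.075,0.045],[0,0,-0.0015],0],[[0.13,-0.1,0.065],[0,0,-0.0015],0],[[0.139,-0.104,0.065],[0,0,-0.0015],0],[[0.139,-0.104,0.065],[0,0,-0.0015],0],[[0.139,-0.104,0.065],[0,0,-0.0015],0],[[0.139,-0.104,0.065],[0,0,-0.0015],0],[[0.139,-0.104,0.065],[0,0,-0.0015],0]]}}

```text
time_s: 5.55
tcp_pos: [0.4815, 0.2476, 0.1515]
tcp_rot: [[-0.072, 0.997, 0.001], [0.997, 0.072, 0.0], [0.0, 0.001, -1.0]]
wrist_force: [1.0, 0.1, -3.9]
width: 0.0226
grasp_force: 80.4
```

```bash
python3 - <<'E'
from h import *
go(.4805,.2478,.1136,4.2)
E
```

```text
t 5.55 p [0.4815 0.2476 0.1515] q [ 0.33  0.14  1.66 -0.    1.34  0.26] F [ 0.99  0.12 -3.88] w 0.0226 g 80.4
shift [ 0.0004 -0.0014  0.0505] turn [ 0.0002 -0.     -0.0003]
```

Emit:
{"op": "jog_arm", "data": {"steps": [[[0,-0.0012,0.02],[0,0,0],0],[[0,-0.0012,0.035],[0,0,0],0],[[0,-0.0012,0.042],[0,0,0],0],[[0,-0.0012,0.046],[0,0,0],0],[[0,-0.0012,0.05],[0,0,0],0],[[0,-0.0012,0.05],[0,0,0],0],[[0,-0.0012,0.05],[0,0,0],0],[[0,-0.0012,0.05],[0,0,0],0]]}}

```text
time_s: 6.35
tcp_pos: [0.4802, 0.2482, 0.1142]
tcp_rot: [[-0.074, 0.997, 0.001], [0.997, 0.074, 0.0], [0.0, 0.001, -1.0]]
wrist_force: [1.3, -4.4, 3.5]
width: 0.023
grasp_force: 81.4
```

```bash
python3 - <<'E'
from h import *
go(.650,.2602,.1136,4.2)
E
```

```text
t 6.35 p [0.4802 0.2482 0.1142] q [ 0.33  0.17  1.71 -0.    1.27  0.26] F [ 1.29 -4.4   3.48] w 0.023 g 81.4
shift [-0.0007  0.227   0.001 ] turn [ 0.0003 -0.      0.0001]
```

Emit:
{"op": "jog_arm", "data": {"steps": [[[0,0,0.0014],[0,0,0],0],[[0,0,0.0014],[0,0,0],0],[[0,0.005,0.0014],[0,0,0],0],[[0,0.012,0.0014],[0,0,0],0],[[0,0.02,0.0014],[0,0,0],0],[[0,0.028,0.0014],[0,0,0],0],[[0,0.036,0.0014],[0,0,0],0],[[0,0.044,0.0014],[0,0,0],0]]}}

```text
time_s: 7.15
tcp_pos: [0.5135, 0.2507, 0.1126]
tcp_rot: [[-0.074, 0.997, -0.0], [0.997, 0.074, 0.0], [0.0, -0.0, -1.0]]
wrist_force: [-0.5, -4.3, 5.8]
width: 0.0232
grasp_force: 81.7
```

```bash
python3 - <<'E'
from h import *
go(.650,.2602,.1132,4.2)
E
```

```text
t 7.15 p [0.5135 0.2507 0.1126] q [0.32 0.23 1.64 0.   1.28 0.25] F [-0.49 -4.31  5.82] w 0.0232 g 81.7
shift [-0.0008  0.1824 -0.0008] turn [-0.     -0.0001  0.0001]
```

Emit:
{"op": "jog_arm", "data": {"steps": [[[0,0.008,-0.001],[0,0,0],0],[[0,0.016,-0.001],[0,0,0],0],[[0,0.024,-0.001],[0,0,0],0],[[0,0.032,-0.001],[0,0,0],0],[[0,0.04,-0.001],[0,0,0],0],[[0,0.048,-0.001],[0,0,0],0],[[0,0.056,-0.001],[0,0,0],0],[[0,0.064,-0.001],[0,0,0],0]]}}

```text
time_s: 7.95
tcp_pos: [0.5611, 0.2543, 0.1134]
tcp_rot: [[-0.074, 0.997, -0.0], [0.997, 0.074, 0.0], [0.0, -0.0, -1.0]]
wrist_force: [-0.2, -1.4, 4.1]
width: 0.0234
grasp_force: 81.7
```

```bash
python3 - <<'E'
from h import *
go(.650,.2602,.1134,4.2)
E
```

```text
t 7.95 p [0.5611 0.2543 0.1134] q [0.3  0.32 1.52 0.   1.3  0.23] F [-0.17 -1.43  4.14] w 0.0234 g 81.7
shift [-0.0009  0.1187 -0.    ] turn [-0.     -0.      0.0001]
```

Emit:
{"op": "jog_arm", "data": {"steps": [[[0,0.008,0.0002],[0,0,0],0],[[0,0.016,0.0002],[0,0,0],0],[[0,0.024,0.0002],[0,0,0],0],[[0,0.032,0.0002],[0,0,0],0],[[0,0.04,0.0002],[0,0,0],0],[[0,0.048,0.0002],[0,0,0],0],[[0,0.056,0.0002],[0,0,0],0],[[0,0.064,0.0002],[0,0,0],0]]}}

```text
time_s: 8.75
tcp_pos: [0.609, 0.2578, 0.1133]
tcp_rot: [[-0.074, 0.997, 0.0], [0.997, 0.074, 0.0], [0.0, 0.0, -1.0]]
wrist_force: [-0.8, -1.0, 4.5]
width: 0.0228
grasp_force: 81.7
```

```bash
python3 - <<'E'
from h import *
go(.650,.2602,.1134,4.2)
E
```

```text
t 8.75 p [0.609  0.2578 0.1133] q [0.28 0.4  1.4  0.   1.33 0.21] F [-0.8  -1.05  4.45] w 0.0228 g 81.7
shift [-0.0009  0.0547 -0.0002] turn [ 0.     -0.0001  0.0001]
```

Emit:
{"op": "jog_arm", "data": {"steps": [[[0,0.008,0],[0,0,0],0],[[0,0.016,0],[0,0,0],0],[[0,0.024,0],[0,0,0],0],[[0,0.032,0],[0,0,0],0],[[0,0.04,0],[0,0,0],0],[[0,0.048,0],[0,0,0],0],[[0,0.053,0],[0,0,0],0],[[0,0.053,0],[0,0,0],0]]}}

```text
time_s: 9.55
tcp_pos: [0.6487, 0.2607, 0.1132]
tcp_rot: [[-0.073, 0.997, 0.0], [0.997, 0.073, 0.0], [0.0, 0.0, -1.0]]
wrist_force: [-0.4, -0.8, 4.2]
width: 0.0233
grasp_force: 81.7
```

Emit:
{"op": "jog_arm", "data": {"steps": [[[0,0,-0.02],[0,0,0],0],[[0,0,-0.06],[0,0,0],0],[[0,0,-0.1],[0,0,0],0],[[0,0,-0.12],[0,0,0],0],[[0,0,-0.12],[0,0,0],0]]}}

```text
time_s: 10.05
tcp_pos: [0.6486, 0.2609, 0.2057]
tcp_rot: [[-0.074, 0.997, 0.003], [0.997, 0.074, 0.001], [0.001, 0.003, -1.0]]
wrist_force: [0.4, -0.6, -5.5]
width: 0.0231
grasp_force: 80.9
```

```bash
python3 - <<'E'
from h import *
go(.5975,-.0003,.19,0)
E
```

```text
t 10.05 p [0.6486 0.2609 0.2057] q [0.27 0.43 1.18 0.   1.53 0.2 ] F [ 0.42 -0.63 -5.48] w 0.0231 g 80.9
shift [-0.3423 -0.0937  0.0203] turn [ 0.001  -0.0003  0.0235]
```

Emit:
{"op": "jog_arm", "data": {"steps": [[[-0.06,-0.015,0],[0,0,0.008],0],[[-0.12,-0.03,0.005],[0,0,0.0235],0],[[-0.18,-0.05,0.01],[0,0,0.0235],0],[[-0.24,-0.065,0.015],[0,0,0.0235],0],[[-0.3,-0.082,0.02],[0,0,0.0235],0],[[-0.342,-0.0935,0.02],[0,0,0.0235],0],[[-0.342,-0.0935,0.02],[0,0,0.0235],0],[[-0.342,-0.0935,0.02],[0,0,0.0235],0]]}}

```text
time_s: 10.85
tcp_pos: [0.5965, -0.0008, 0.1869]
tcp_rot: [[0.002, 1.0, -0.002], [1.0, -0.002, 0.001], [0.001, -0.002, -1.0]]
wrist_force: [-0.1, 0.3, -4.6]
width: 0.0233
grasp_force: 81.1
```

```bash
python3 - <<'E'
from h import *
go(.5975,-.0003,.0985,0)
cv2.imwrite('pics/w4.png',ctrl.capture('wrist'))
E
```

```text
t 10.85 p [ 0.5965 -0.0008  0.1869] q [-0.13  0.23  1.48  0.    1.43 -0.13] F [-0.08  0.28 -4.56] w 0.0233 g 81.1
shift [0.0006 0.0015 0.1179] turn [-0.0006 -0.0002 -0.0005]
```

View pics/w4.png

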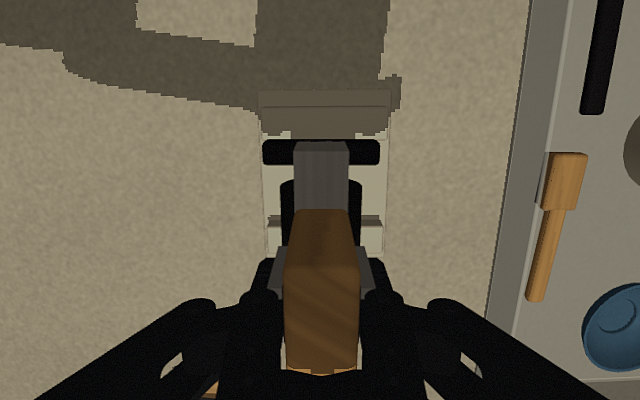

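The roller sits in the hand exactly as before (foot bar rows 140-164), aligned above the cradle.

Emit:
{"op": "jog_arm", "data": {"steps": [[[0,0.0015,0.04],[0,0,0],0],[[0,0.0015,0.08],[0,0,0],0],[[0,0.0015,0.1],[0,0,0],0],[[0,0.0015,0.11],[0,0,0],0],[[0,0.0015,0.116],[0,0,0],0],[[0,0.0015,0.1175],[0,0,0],0],[[0,0.0015,0.1175],[0,0,0],0],[[0,0.0015,0.1175],[0,0,0],0]]}}

```text
time_s: 11.7
tcp_pos: [0.5986, -0.0003, 0.101]
tcp_rot: [[0.0, 1.0, 0.001], [1.0, -0.0, -0.0], [-0.0, 0.001, -1.0]]
wrist_force: [-0.5, 0.3, -4.4]
width: 0.0232
grasp_force: 80.8
```

```bash
python3 - <<'E'
from h import *
go(.5975,-.0003,.0966,0)
E
```

```text
t 11.7 p [ 5.986e-01 -3.000e-04  1.010e-01] q [-0.13  0.29  1.58  0.    1.27 -0.13] F [-0.51  0.29 -4.35] w 0.0232 g 80.8
shift [ 0.0001 -0.0015  0.0059] turn [ 0.0004  0.     -0.    ]
```

Emit:
{"op": "jog_arm", "data": {"steps": [[[0,-0.001,0.002],[0,0,0],0],[[0,-0.001,0.004],[0,0,0],0],[[0,-0.001,0.0055],[0,0,0],0],[[0,-0.001,0.0055],[0,0,0],0],[[0,-0.001,0.0055],[0,0,0],0]]}}

```text
time_s: 12.2
tcp_pos: [0.5975, -0.0003, 0.0967]
tcp_rot: [[0.0, 1.0, 0.0], [1.0, -0.0, -0.0], [-0.0, 0.0, -1.0]]
wrist_force: [-4.0, 0.5, 5.9]
width: 0.023
grasp_force: 82.2
```

```bash
python3 - <<'E'
from h import *
go(.5975,-.0003,.0966,0)
E
```

```text
t 12.2 p [ 5.975e-01 -3.000e-04  9.670e-02] q [-0.13  0.29  1.59  0.    1.26 -0.13] F [-4.03  0.49  5.93] w 0.023 g 82.2
shift [ 0.     -0.0001  0.0001] turn [ 0.0001  0.     -0.    ]
```

On the rails; release and lift.

Emit:
{"op": "jog_arm", "data": {"steps": [[[0,0,-0.0005],[0,0,0],0.35],[[0,0,-0.0005],[0,0,0],0.5],[[0,0,-0.0005],[0,0,0],0.8],[[0,0,-0.0005],[0,0,0],1],[[0,0,-0.0005],[0,0,0],1],[[0,0,-0.0005],[0,0,0],1],[[0,0,-0.0005],[0,0,0],1]], "newtons": 20}}

```text
time_s: 12.9
tcp_pos: [0.5975, -0.0003, 0.0963]
tcp_rot: [[0.0, 1.0, -0.0], [1.0, -0.0, 0.0], [0.0, -0.0, -1.0]]
wrist_force: [0.5, -0.8, -0.2]
width: 0.0856
grasp_force: 0.0
```

Emit:
{"op": "jog_arm", "data": {"steps": [[[0,0,-0.03],[0,0,0],1],[[0,0,-0.08],[0,0,0],1],[[0,0,-0.13],[0,0,0],1],[[0,0,-0.18],[0,0,0],1],[[0,0,-0.2],[0,0,0],1],[[0,0,-0.2],[0,0,0],1],[[0,0,-0.2],[0,0,0],1]]}}

```text
time_s: 13.6
tcp_pos: [0.5973, -0.0003, 0.2454]
tcp_rot: [[0.0, 1.0, -0.001], [1.0, -0.0, 0.0], [0.0, -0.001, -1.0]]
wrist_force: [-0.4, 0.3, -1.3]
width: 0.0853
grasp_force: 0.0
```

```bash
python3 - <<'E'
from h import *
go(.5975,-.0003,.25,0)
cv2.imwrite('pics/w5.png',ctrl.capture('wrist'))
E
```

```text
t 13.6 p [ 5.973e-01 -3.000e-04  2.454e-01] q [-0.13  0.2   1.4   0.    1.55 -0.13] F [-0.44  0.26 -1.34] w 0.0853 g 0.0
shift [-0.      0.0002 -0.0061] turn [-0.0003 -0.0001 -0.    ]
```

View pics/w5.png

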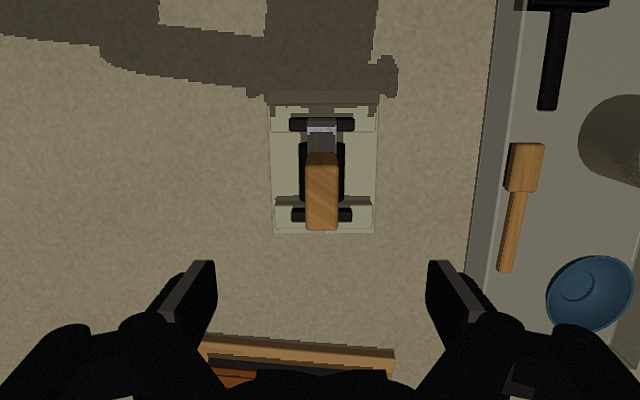

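The roller stands upright on its cradle, centred (feet at cols 290-354 against rails at 270-377), and the gripper is clear.

```bash
python3 -c "
from workcell import ctrl
print(ctrl.job_done())"
```

```text
the job is handed in; nothing more can be done
None
```

I rolled the sheet once from green to red, at about 4–6 mm down by wrist force and tool height (perhaps slightly under 4 mm for the first moment on the green stripe). The roller is back upright on its cradle and released, and the job was handed in at about 14 s; no verdict came back.

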